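# Open the label cabinet past its hidden safety catch

### The job

Open the small white-doored label cabinet on the table: draw the door forward by its handle until the hidden safety catch stops it, then reach over the top of the door into the gap, press the green catch down and, keeping it down, pull the door past it. Swing the door wide open, let go, and leave the jars in front and the things inside standing where they are.

Things in the scene. Friction and masses are not known exactly. Their poses are not given: they have to be found in the camera images.
- cabinet: Grey steel cabinet with a white door, fixed to the table. Origin on the table under its centre; x runs from its front to its back, y to its left as the robot sees it, z up. 150 deep, 210 wide, 289 high; turned by up to 0.3 rad. Carcass front plane x = -75, on which the door lies. Over the opening a fixed header, 12 thick, front face x = -75, z = 180 to 275.
- eave (a point): Middle of the lower front edge of the cabinet's flat steel roof: 35 in front of the carcass front, 275 above the table (91 above the door's top edge). The roof overhangs the gap behind the door, so a tool reaching into it must lean 35 to 45 degrees back from upright, fingers pointing forward and down.
- door (a joint): Angle of the white door, rad: 0 shut, growing as its right (-y) edge swings out to the robot, limit 1.75. Leaf 190 wide, 15 thick, z = 58 to 184 above the table, rear face 1 in front of the hinge axis. Stays where it is left (friction 0.1 N m). The catch stops it at about 0.36, the gap behind the leaf at the catch then about 50 wide.
- door_hinge (a point): Point on the door's upright hinge axis (left edge) at the height of its top edge, 184 above the table. Does not move as the door opens; in the cabinet frame (-75, 95, 184).
- door_handle (a point): Middle of the upright steel bar of the door handle, 10 thick, 65 long; 122 above the table, 56 in front of the hinge axis (40 clear of the leaf's face, measured to the bar's middle), 168 along the leaf from the hinge axis. Pinch it from left and right with a tilted tool. Axes are the door's, at angle 0 the cabinet's.
- catch_top (a point): Point to press: middle of the top face of the catch, a level green tongue on the door's rear, 44 wide along the leaf, 6 thick, reaching 82 behind it. Top face 176 above the table when up (8 below the door's top). The point is 36 behind the hinge plane, 140 along the leaf from the hinge axis; it moves with the door. A barb at the far end stands up 12 and meets the header's rear.
- catch (a joint): How far the catch is pressed straight down against its spring, m: 0 up, 0.020 fully down; about 3.5 N at first, 7 N fully down; springs up when released. Pressed 0.011 or more it lets the door pass; over 0.60 rad of door angle the door is free even with the catch up. Fingers holding the tongue down can draw the door along by its rear face.
- jar_17_mid (a point): Centre of a filled jar with a gold cap, 66 across, 91 high, standing on the table in front and to the right; not to be disturbed.
- jar_18_mid (a point): Centre of a second such jar, to the right of the cabinet's front; not to be disturbed.
- label_roll: White roll of labels, 69 across, 40 high, standing loose on the cabinet floor (62 above the table), behind the door; origin under its centre.
- date_stamp: Wooden stamp, 30x50x76, standing loose on the cabinet floor, behind the door; origin under its centre.

How it is judged:
By the outcome, as a careful person would: the job done as asked, in the order asked, and still so for the second after the job is handed in, with the robot touching nothing.
It also fails if it takes over 43 s, if anything falls off the work surface, if the arm or the gripper's body presses on something with over 40 N, if the wrist force passes 120 N, or if a joint passes its speed limit or range.

### The arm

A 6-joint arm with a two-finger parallel gripper is mounted at the origin on a cart in front of the work surface, level with it; the furniture and walls round the work are solid. World frame = base frame: x ahead of the robot, y to its left, z up, the work surface at z = 0. Lengths are in mm, angles in rad, forces in N, time in s.
With the tool pointing down it reaches from about 300 to 1000 mm from the base axis. Payload 5.1 kg.
Tool frame: the origin (TCP) lies midway between the tips of the shut fingers; the grasp point (between the pads) lies 19 mm behind it; z points along the fingers, y is the line along which they close (so a half turn about z gives the same grasp; the last joint's range is limited). The gripper opens to 95 mm and grips with 3 to 60 N. Pads are 20 mm wide; open, the fingers measure 119 mm over their backs; the gripper's body (75 mm by 180 mm) begins 59 mm behind the grasp point.
Start: joints at [-1.369, 0.124, 1.65, -0, 1.367, -0.083], TCP at [182.595, -623.814, 214.656] pointing down, gripper open.
Joint ranges: [-2.61, 2.61], [-1.02, 2.33], [0.03, 2.71], [-1.35, 4.49], [0.32, 2.68], [-2.91, 2.91]. Speed limits (rad/s): [2.57, 2.57, 3.14, 3.14, 3.14, 3.14].

### API

Orientations are given as a unit quaternion [w, x, y, z].
In Python, from plant import bot, grab_frame, get_calibration, ticket, nets gives the robot as it stands. The module is installed in compiled form; this text tells all that it offers.
- The arm moves only by the shell command python3 -m creep 'ROWS' [OPENING] [FORCE]. ROWS is JSON, a list of rows, each a list of 4 numbers: the shift along the tool's x, y, z in cm, then the turn about the tool's z in rad. In form: [[dx, dy, dz, twist], ...]. A call has exactly 8 rows; each row shifts and turns the commanded pose from where the row before left it, along the tool's axes as they then stand; what a row does not reach is not made up. A row lasts 1/10 s, in which the tool goes at most 50 mm and 8.59 degrees, less where a joint would pass 70% of its speed; a pose out of reach is approached as far as the arm can. A call is refused whole if a number of a shift passes 5 or a number of a turn 0.15, either way. A call with a gripper value outside its range is refused whole. OPENING is the gripper's target within -1 to 1 (fully open at 1, half-way at 0, shut at -1), set as the call begins (- or left out, the last holds). The fingers move at their own pace and stop on an object; FORCE is the grip in N (left out, the last holds). Time passes only in rows, so rows that do not move let the fingers close, or fill a call up. It gives the time, the measured TCP pose, the force, the opening and the grip force at its end, in the units of the state.
- bot.sense(): the state, without advancing time (a new reading comes with each control period).
- grab_frame(name): name is "side" or "top" or "wrist"; returns (picture, depth): 384x512x3 uint8, red, green, blue; 384x512 float32, mm along the optical axis (not along the pixel's ray), 0 where there is no reading.
- get_calibration(name): a dict with "vfov" (degrees; the focal length in pixels is half the picture's height over the tangent of half this angle, whatever the lens; pixels are square), "cx", "cy" (the principal point, pixels), "R" (3x3) and "t" (3): a world point X has camera coordinates R X + t. Camera axes: x right, y down, z forward; pixel columns grow to the right and rows downward; lengths in mm; the calibration is good to about 2 mm. The wrist camera is an equidistant fisheye: a pixel r from the principal point sees the ray r / f radians off the axis. A picture is of the moment at which its call begins: read the wrist's pose just before it. get_calibration takes no time and is no camera call; for the wrist camera it gives the pose at the moment of the call.
- ticket.job_done(): hands the job in; it is judged then, once.
Trained networks look in the newest picture that a camera, given by its name, has taken for a name from the list of things; names that differ only in an ending like _2 or _b are one class to them, and where a whole thing is asked for, a point or a joint stands for the part that bears it (a point fixed in the world has none). Each returns a list of dicts, best first, with "score" (0 to 1); they miss things now and then, are a little off and sometimes report something else, mostly with a low value. They report only what shows in the picture. A call takes as long as a camera call.
- nets.recognise(name, camera): "extent" ([left, top, right, bottom] in pixels, round what is visible of it).
- nets.outline_of(name, camera): "region" (384x512 bool, what is visible of it) and "extent" ([left, top, right, bottom] in pixels, round what is visible of it).
The state is a dict: "time": time; "joints": joint angles; "qd": joint speeds; "joint_torque": joint torques, N m; "eef_pos": TCP position; "ee_rot": TCP orientation; "contact_force": force on the tool from outside, world axes, zero at the start; "torque": the same for the moment, N m; "opening": finger opening in mm; "grip_force": force on a finger pad.
Only numpy, scipy, OpenCV 4.12 (cv2) and the standard library are available. Lean on these libraries where they do the work, as an engineer would, in place of code of your own. Each camera call takes 0.05 s, during which the arm holds its last target. There are 200 camera calls.

## Working session

There is one attempt and no reset: what is moved stays moved. The work goes in short steps, Python scripts to look and compute and a shell command to move; the robot and the scene stay as the last step left them, time stands still between calls to the robot, and variables do not carry over. Pictures are saved under pics/ and viewed, at most 10 in all, crops included, and the job is handed in when it is done.

```bash
mkdir -p pics
cat > h.py <<'E'
import numpy as np, cv2
from plant import bot, grab_frame, get_calibration, ticket, nets
from scipy.spatial.transform import Rotation as Ro
def cloud(name):
    c=get_calibration(name); p,d=grab_frame(name)
    f=p.shape[0]/2/np.tan(np.radians(c['vfov'])/2)
    v,u=np.mgrid[:384,:512]
    X=np.stack([(u-c['cx'])/f*d,(v-c['cy'])/f*d,d],-1)
    W=(X-np.array(c['t']))@np.array(c['R'])
    W[d<=0]=np.nan
    return p,W
def pose():
    s=bot.sense(); q=s['ee_rot']; return np.array(s['eef_pos']),Ro.from_quat([q[1],q[2],q[3],q[0]]).as_matrix(),s
E
cat > a.py <<'E'
from h import *
ims=[]
for n in ('side','top'):
    p,W=cloud(n); np.save(n+'.npy',W); cv2.imwrite(f'pics/{n}0.png',p[...,::-1])
    for o in ('cabinet','door','door_handle','jar_17_mid','catch_top'):
        for r in nets.outline_of(o,n)[:3]:
            m=r['region']; print(n,o,round(r['score'],2),np.round(r['extent']),np.round(np.nanmedian(W[m],0)), np.round(np.nanpercentile(W[m],[5,95],axis=0)).tolist())
    ims.append(p)
cv2.imwrite('pics/both0.png',np.vstack(ims)[...,::-1][:, :])
P,R,s=pose();print(P,R.round(3),s['time'])
E
python3 a.py
```

```text
side cabinet 0.77 [139. 130. 267. 278.] [631. -41. 183.] [[590.0, -208.0, 25.0], [746.0, -24.0, 288.0]]
side door 0.79 [206. 180. 269. 258.] [ 594. -116.  129.] [[571.0, -209.0, 68.0], [604.0, -38.0, 183.0]]
side door_handle 0.72 [206. 181. 272. 261.] [ 594. -120.  127.] [[570.0, -218.0, 66.0], [608.0, -38.0, 183.0]]
side jar_17_mid 0.65 [334. 193. 360. 235.] [ 397. -384.   60.] [[371.0, -424.0, 6.0], [430.0, -299.0, 101.0]]
top cabinet 0.63 [176. 106. 279. 187.] [ 660. -130.  289.] [[582.0, -235.0, 174.0], [757.0, -28.0, 293.0]]
top door 0.56 [263. 175. 272. 183.] [ 591. -223.  181.] [[588.0, -228.0, 163.0], [600.0, -217.0, 187.0]]
[ 182.58643038 -623.81638978  214.68811313] [[ 0.96   0.281 -0.   ]
 [ 0.281 -0.96  -0.   ]
 [-0.     0.    -1.   ]] 0.6
```

View pics/side0.png

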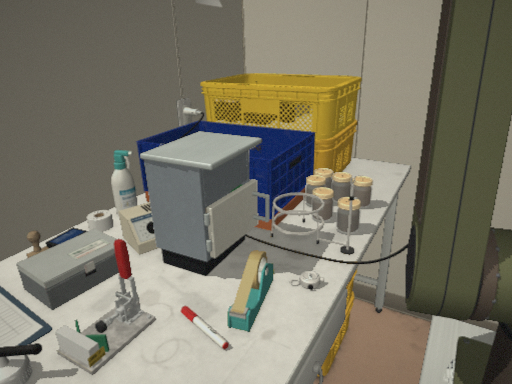

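View pics/top0.png

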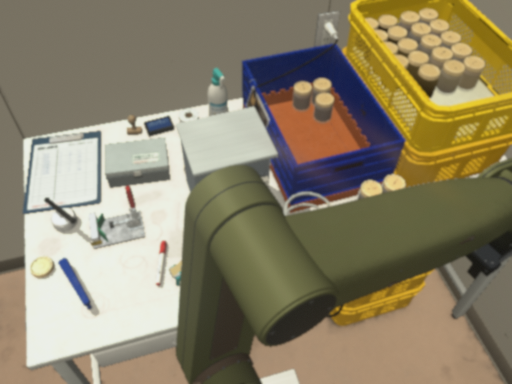

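```bash
cat > b.py <<'E'
from h import *
S=np.load('side.npy');T=np.load('top.npy')
for n,W in (('side',S),('top',T)):
    b=W.reshape(-1,3); m=(abs(b[:,2]-289)<6)&(b[:,0]>500)&(b[:,0]<820)&(b[:,1]>-300)&(b[:,1]<30)
    r=cv2.minAreaRect(b[m][:,:2].astype(np.float32)); print(n,m.sum(),r, cv2.boxPoints(r).round().tolist(), np.nanmedian(b[m][:,2]))
# door face: white px in side region
p=cv2.imread('pics/side0.png')
v,u=np.mgrid[:384,:512]; m=(u>204)&(u<270)&(v>178)&(v<262)&(p.min(2)>150)
b=S[m]; b=b[(b[:,2]>65)&(b[:,2]<182)]
l=cv2.fitLine(b[:,:2].astype(np.float32),cv2.DIST_HUBER,0,.01,.01).ravel(); print('door line',l, np.arctan2(l[0],-l[1])); 
t=(b[:,:2]-l[2:])@l[:2]; n_=np.array([-l[1],l[0]]);d=(b[:,:2]-l[2:])@n_
k=abs(d)<6; print(k.mean(), [ (l[2:]+l[:2]*x).round() for x in np.percentile(t[k],[0.5,99.5])], np.percentile(b[k][:,2],[1,99]))
# obstacles near front
b=S[(S[...,2]>15)&(S[...,2]<280)&(S[...,0]>250)&(S[...,0]<760)&(S[...,1]<50)&(S[...,1]>-620)]
H=np.zeros((60,80));
xs=range(300,760,20); ys=range(20,-600,-20)
print('      '+' '.join(f'{y:4d}' for y in ys))
for x in xs: print(x,'  '+' '.join('%4d'%(b[(b[:,0]//20*20==x)&(b[:,1]//20*20==y)][:,2].max(initial=0)) for y in ys))
E
python3 b.py
```

```text
side 2414 ((672.6681518554688, -129.6937713623047), (187.26800537109375, 222.41055297851562), 2.2918295860290527) [[575.0, -22.0], [584.0, -245.0], [771.0, -237.0], [762.0, -15.0]] 288.1940053643866
top 4506 ((671.4279174804688, -133.94883728027344), (195.0047607421875, 222.35287475585938), 2.058319330215454) [[570.0, -26.0], [578.0, -249.0], [773.0, -242.0], [765.0, -19.0]] 289.5303515997699
door line [ 5.1507658e-01  8.5714418e-01  6.0087286e+02 -3.4234818e+01] 2.6004958
1.0 [array([597., -41.]), array([604., -28.])] [104.49887437 181.2546192 ]
        20    0  -20  -40  -60  -80 -100 -120 -140 -160 -180 -200 -220 -240 -260 -280 -300 -320 -340 -360 -380 -400 -420 -440 -460 -480 -500 -520 -540 -560 -580
300      0    0    0    0    0    0    0    0    0    0    0    0    0   21   21    0    0    0    0    0    0    0    0    0    0    0    0    0    0    0    0
320      0    0    0    0    0    0    0    0    0    0    0    0    0   15   16    0    0    0    0    0    0    0    0    0    0    0    0    0    0    0    0
340      0    0    0    0    0    0    0    0    0    0    0    
[... 2616 characters left out ...]
0    0    0    0    0    0    0    0    0    0    0    0
680      0    0  278  279    0    0    0    0   62   61    0    0    0  129    0    0    0    0    0    0    0    0    0    0    0    0    0    0    0    0    0
700      0    0  279  279    0    0    0    0    0    0  101    0    0  114    0    0    0    0    0    0    0    0    0    0    0    0    0    0    0    0    0
720      0    0  279  275    0    0    0    0    0    0    0    0    0   95    0    0    0    0    0    0    0    0    0    0    0    0    0    0    0    0    0
740      0    0  279  275    0    0    0    0    0    0    0    0    0    0    0    0    0    0    0    0    0    0    0    0    0    0    0    0    0    0    0
```

Run:
```python
import cv2
p=cv2.imread('pics/side0.png')[120:270,200:400]
cv2.imwrite('pics/c1.png',cv2.resize(p,(800,600),interpolation=cv2.INTER_CUBIC))
```

```text
(no output)
```

View pics/c1.png

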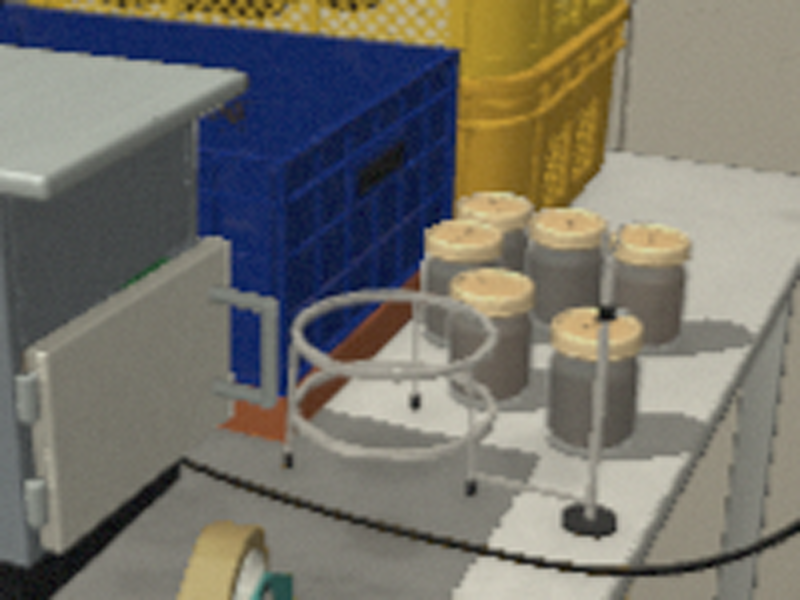

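```bash
cat > b2.py <<'E'
from h import *
S=np.load('side.npy')
b=S[250:325,225:275].reshape(-1,3); b=b[b[:,2]>58]
print('dispenser >58: ',len(b),np.nanpercentile(b,[1,50,99],axis=0).round())
i=np.argsort(np.hypot(b[:,0]-610,b[:,1]+38)); print(b[i[:200:20]].round())
b=S[150:240,225:290].reshape(-1,3); m=(b[:,2]>95)&(b[:,2]<160)&(b[:,0]>530)&(b[:,0]<580)&(b[:,1]<-150)&(b[:,1]>-240)
print('handle',m.sum(),b[m].round()[::3].tolist())
b=S[150:270,200:290].reshape(-1,3); m=(b[:,2]>65)&(b[:,2]<180)&(b[:,0]>520)&(b[:,0]<605)&(b[:,1]<-45)&(b[:,1]>-240)
k=b[m];print('face',[(y,np.median(k[abs(k[:,1]-y)<6][:,0]).round(1)) for y in range(-50,-220,-20)])
E
python3 b2.py; python3 -m creep '[[0,0,-1,0.1],[0,0,-3,0.1],[0,0,-5,0.085],[0,0,-5,0],[0,0,-5,0],[0,0,-5,0],[0,0,-5,0],[0,0,-5,0]]' 1; python3 -c "
from h import *
P,R,s=pose();print(P.round(),R.round(3),s['joints'],s['time'])"
```

```text
dispenser >58:  907 [[458. -70.  59.]
 [475.  -3.  79.]
 [497.  60. 105.]]
[[501. -42. 103.]
 [495. -24. 102.]
 [490. -41. 104.]
 [490. -13. 101.]
 [491.  -2.  93.]
 [484. -35. 104.]
 [484. -22. 100.]
 [487.   0.  93.]
 [483. -65.  63.]
 [479. -30. 101.]]
handle 133 [[578.0, -205.0, 160.0], [574.0, -204.0, 158.0], [566.0, -205.0, 159.0], [579.0, -202.0, 155.0], [571.0, -203.0, 156.0], [563.0, -204.0, 158.0], [555.0, -204.0, 159.0], [579.0, -202.0, 152.0], [570.0, -202.0, 154.0], [561.0, -200.0, 157.0], [554.0, -203.0, 157.0], [548.0, -208.0, 156.0], [566.0, -203.0, 152.0], [555.0, -200.0, 155.0], [550.0, -205.0, 155.0], [556.0, -202.0, 152.0], [550.0, -206.0, 151.0], [550.0, -201.0, 151.0], [553.0, -201.0, 147.0], [548.0, -206.0, 147.0], [548.0, -201.0, 146.0], [551.0, -201.0, 143.0], [553.0, -200.0, 140.0], [547.0, -204.0, 139.0], [548.0, -201.0, 138.0], [551.0, -202.0, 134.0], [555.0, -204.0, 130.0], [548.0, -206.0, 130.0], [548.0, -202.0, 129.0], [551.0, -202.0, 126.0], [554.0, -201.0, 123.0], [546.0, -203.0, 124.0], [549.0, -203.0, 120.0], [550.0, -199.0, 119.0], [555.0, -203.0, 114.0], [548.0, -205.0, 114.0], [548.0, -200.0, 114.0], [551.0, -200.0, 110.0], [554.0, -201.0, 106.0], [546.0, -202.0, 107.0], [550.0, -204.0, 103.0], [554.0, -201.0, 101.0], [553.0, -199.0, 99.0], [546.0, -202.0, 99.0], [549.0, -203.0, 95.0]]
face [(-50, np.float64(595.6)), (-70, np.float64(595.1)), (-90, np.float64(594.7)), (-110, np.float64(594.4)), (-130, np.float64(593.9)), (-150, np.float64(593.5)), (-170, np.float64(593.2)), (-190, np.float64(592.5)), (-210, np.float64(591.7))]
time: 1.4
eef_pos: [182.5, -623.3, 557.0]
ee_rot: [0.0, 1.0, -0.0, 0.0]
contact_force: [0.4, -1.4, 0.4]
opening: 95.1
grip_force: 0.0
[ 183. -623.  557.] [[ 1.    -0.     0.   ]
 [-0.    -1.    -0.001]
 [ 0.     0.001 -1.   ]] [-1.36858191e+00  1.30064071e-01  1.07888762e+00  2.53923530e-05
  1.93194990e+00  2.02414399e-01] 1.4
```

```bash
python3 -m creep '[[1.7,-4,-2.4,0],[1.7,-4,-2.4,0],[1.7,-4,-2.4,0],[1.7,-4,-2.4,0],[1.7,-4,-2.4,0],[1.7,-4,-2.4,0],[1.7,-4,-2.4,0],[1.7,-4,-2.4,0]]'; python3 -m creep '[[1.7,-4,-2.4,0],[1.7,-4,-2.4,0],[1.7,-4,-2.4,0],[1.7,-4,-2.4,0],[1.7,-4,-2.4,0],[1.7,-4,-2.4,0],[1.7,-4,-2.4,0],[1.7,-4,-2.4,0]]'
cat > s.py <<'E'
from h import *
P,R,s=pose();print(P.round(1),'\n',R.round(3),np.round(s['joints'],3),s['time'],np.round(s['contact_force'],1),'tilt',np.degrees(np.arccos(-R[2,2])).round(1),'az',np.arctan2(R[1,2],R[0,2]).round(3))
E
python3 s.py
```

```text
time: 2.2
eef_pos: [318.7, -301.8, 748.0]
ee_rot: [0.0, 1.0, -0.0, 0.0]
contact_force: [0.5, 0.3, -0.1]
opening: 95.1
grip_force: 0.0
time: 3.0
eef_pos: [445.2, 17.7, 900.2]
ee_rot: [0.001, 1.0, -0.0, 0.014]
contact_force: [1.2, -0.4, 0.2]
opening: 94.8
grip_force: 0.0
[445.2  17.7 900.2] 
 [[ 1.    -0.     0.027]
 [-0.    -1.    -0.002]
 [ 0.027  0.002 -1.   ]] [-0.081  0.309  0.126  0.     2.679  1.49 ] 3.0 [ 1.2 -0.4  0.2] tilt 1.6 az -0.074
```

```bash
python3 -m creep '[[-3,-1,-3,0],[-3,-1,-3,0],[-3,-1,-3,0],[-3,-1,-3,0],[-3,0,-3,0],[-3,0,-3,0],[-3,0,-3,0],[-3,0,-3,0]]';python3 s.py
```

```text
time: 3.8
eef_pos: [185.3, 58.0, 952.8]
ee_rot: [0.002, 0.997, -0.0, 0.08]
contact_force: [0.5, 0.2, 0.1]
opening: 95.0
grip_force: 0.0
[185.3  58.  952.8] 
 [[ 0.987 -0.001  0.16 ]
 [-0.    -1.    -0.004]
 [ 0.16   0.004 -0.987]] [ 0.039 -0.181  0.482 -0.023  2.68   1.589] 3.8 [0.5 0.2 0.1] tilt 9.2 az -0.024
```

```bash
python3 -m creep '[[0,0,-5,0],[0,0,-5,0],[0,0,-5,0],[-1,0,-5,0],[-1,0,-5,0],[-1,0,-5,0],[-1,0,-5,0],[-1,0,-5,0]]';python3 s.py
```

```text
time: 4.6
eef_pos: [101.0, 69.2, 1005.8]
ee_rot: [-0.001, 0.982, 0.0, 0.19]
contact_force: [-0.3, -0.5, -0.2]
opening: 95.0
grip_force: 0.0
[ 101.    69.2 1005.8] 
 [[ 0.927  0.001  0.374]
 [-0.    -1.     0.002]
 [ 0.374 -0.002 -0.927]] [ 0.802 -0.137  0.24  -0.645  2.68   1.742] 4.6 [-0.3 -0.5 -0.2] tilt 22.0 az 0.005
```

```bash
python3 -m creep '[[0,0,-5,0],[0,0,-5,0],[0,0,-5,0],[0,0,-5,0],[0,0,-5,0],[0,0,-5,0],[0,0,-5,0],[0,0,-5,0]]';python3 s.py
```

```text
time: 5.4
eef_pos: [79.3, 49.4, 1027.1]
ee_rot: [-0.025, 0.973, 0.005, 0.228]
contact_force: [0.6, 0.2, -0.5]
opening: 95.1
grip_force: 0.0
[  79.3   49.4 1027.1] 
 [[ 0.896  0.022  0.443]
 [-0.001 -0.999  0.052]
 [ 0.443 -0.047 -0.895]] [ 1.458 -0.028  0.025 -1.346  2.68   1.671] 5.4 [ 0.6  0.2 -0.5] tilt 26.5 az 0.117
```

```bash
cat > fk.py <<'E'
import numpy as np
from scipy.optimize import least_squares
D=[(.124,1.65,1.367,647.7,214.7),(.13006,1.07889,1.93195,647.3,557),(.309,.126,2.679,442,900.2),(-.181,.482,2.68,186,952.8)]
def fk(p,a,b,c):
    o,z0,L2,L3,e,d=p; s=a+b;t=s+c
    return np.array([o+L2*np.sin(a)+L3*np.sin(s)+e*np.cos(s)+d*np.sin(t), z0+L2*np.cos(a)+L3*np.cos(s)-e*np.sin(s)+d*np.cos(t)])
f=lambda p: np.concatenate([fk(p,*q[:3])-q[3:] for q in D]+[(p-np.array([0,300,400,400,0,250]))*.003])
r=least_squares(f,[0,300,400,400,0,250]);p=r.x
if __name__=='__main__':
    print(p.round(),f(p)[:8].round(1))
    for b in (.04,.2,.5,.8,1.1):
        for tilt in (.6,.66): print(b,tilt,(a:=np.pi-tilt-2.68-b),fk(p,a,b,2.68).round())
E
python3 fk.py
```

```text
[  0. 211. 451. 613.  43. 278.] [ 0.1  0.  -0.1 -0.1  0.   0.2  0.  -0.1]
0.04 0.6 -0.17840734641020714 [  35. 1038.]
0.04 0.66 -0.2384073464102072 [ -15. 1039.]
0.2 0.6 -0.33840734641020714 [ -35. 1020.]
0.2 0.66 -0.3984073464102072 [ -83. 1016.]
0.5 0.6 -0.6384073464102071 [-154.  957.]
0.5 0.66 -0.6984073464102072 [-198.  946.]
0.8 0.6 -0.9384073464102072 [-249.  861.]
0.8 0.66 -0.9984073464102072 [-287.  845.]
1.1 0.6 -1.2384073464102072 [-311.  742.]
1.1 0.66 -1.2984073464102073 [-343.  722.]
```

```bash
python3 -m creep '[[1.1,0,1.8,0],[1.1,0,1.8,0],[1.1,0,1.8,0],[1.1,0,1.8,0],[1.1,0,1.8,0],[1.1,0,1.8,0],[0,0,0,0],[0,0,0,0]]';python3 s.py
```

```text
time: 6.2
eef_pos: [117.1, 54.8, 1012.0]
ee_rot: [-0.006, 0.971, 0.008, 0.238]
contact_force: [0.3, 0.9, -0.5]
opening: 94.5
grip_force: 0.0
[ 117.1   54.8 1012. ] 
 [[ 0.887  0.018  0.462]
 [ 0.012 -1.     0.015]
 [ 0.462 -0.007 -0.887]] [ 0.379 -0.219  0.315 -0.295  2.571  1.646] 6.2 [ 0.3  0.9 -0.5] tilt 27.5 az 0.031
```

```bash
python3 -m creep '[[1,0,1,0],[0,0,0,0],[-2,0,-0.8,0],[-2.4,0,-0.9,0],[-2.4,0,-0.9,0],[-2.4,0,-0.9,0],[-2.4,0,-0.9,0],[-2.4,0,-0.9,0]]';python3 s.py
```

```text
time: 7.0
eef_pos: [-23.3, 53.7, 990.3]
ee_rot: [-0.006, 0.971, 0.013, 0.238]
contact_force: [-6.4, -0.1, -4.6]
opening: 95.3
grip_force: 0.0
[-23.3  53.7 990.3] 
 [[ 0.886  0.028  0.463]
 [ 0.022 -1.     0.017]
 [ 0.463 -0.005 -0.886]] [ 0.032 -0.425  0.404  0.006  2.681  1.582] 7.0 [-6.4 -0.1 -4.6] tilt 27.6 az 0.038
```

```bash
python3 -m creep '[[-1.8,0,-1.2,0],[-1.8,0,-1.2,0],[-1.8,0,-1.2,0],[-1.8,0,-1.2,0],[-1.8,0,-1.2,0],[-1.5,0,-1.2,0],[-1,0,-1,0],[0,0,0,0]]';python3 s.py
```

```text
time: 7.8
eef_pos: [-128.6, 43.6, 951.4]
ee_rot: [-0.009, 0.963, 0.012, 0.268]
contact_force: [-0.8, -0.7, -0.8]
opening: 95.0
grip_force: 0.0
[-128.6   43.6  951.4] 
 [[ 0.856  0.028  0.516]
 [ 0.018 -1.     0.024]
 [ 0.516 -0.011 -0.856]] [ 0.062 -0.636  0.555 -0.017  2.681  1.59 ] 7.8 [-0.8 -0.7 -0.8] tilt 31.1 az 0.047
```

```bash
python3 -m creep '[[-0.5,0,-2.5,0],[-0.5,0,-2.5,0],[-0.5,0,-2.5,0],[-0.5,0,-2.5,0],[-0.5,0,-2.5,0],[-0.5,0,-2.5,0],[-0.5,0,-2.5,0],[0,0,0,0]]';python3 s.py
```

```text
time: 8.6
eef_pos: [-171.7, 30.4, 967.8]
ee_rot: [-0.016, 0.946, 0.013, 0.325]
contact_force: [-0.8, -1.3, -0.8]
opening: 94.8
grip_force: 0.0
[-171.7   30.4  967.8] 
 [[ 0.789  0.034  0.614]
 [ 0.014 -0.999  0.038]
 [ 0.615 -0.021 -0.788]] [ 0.098 -0.629  0.427 -0.051  2.681  1.588] 8.6 [-0.8 -1.3 -0.8] tilt 38.0 az 0.061
```

```bash
python3 -m creep '[[2,0.6,2,0],[3,1,3.1,0],[3,1,3.1,0],[3,1,3.1,0],[3,1,3.1,0],[3,1,3.1,0],[3,1,3.1,0],[3,1,3.1,0]]';python3 s.py; python3 -m creep '[[3,1,3.1,0],[3,1,3.1,0],[3,1,3.1,0],[2,1,3.1,0],[-2.2,1.1,4.2,0],[-2.2,1.1,4.2,0],[-2.2,1.1,4.2,0],[-2.2,1.1,4.2,0]]';python3 s.py
```

```text
time: 9.4
eef_pos: [88.8, -28.5, 926.3]
ee_rot: [-0.014, 0.95, 0.012, 0.312]
contact_force: [-1.6, -0.2, -0.6]
opening: 95.3
grip_force: 0.0
[ 88.8 -28.5 926.3] 
 [[ 0.805  0.032  0.593]
 [ 0.015 -0.999  0.034]
 [ 0.594 -0.018 -0.805]] [ 1.043 -0.659  0.924 -0.754  2.333  1.909] 9.4 [-1.6 -0.2 -0.6] tilt 36.4 az 0.057
time: 10.2
eef_pos: [156.1, -82.7, 744.5]
ee_rot: [-0.002, 0.953, 0.011, 0.301]
contact_force: [1.3, -0.4, 0.5]
opening: 95.1
grip_force: 0.0
[156.1 -82.7 744.5] 
 [[ 0.818  0.022  0.575]
 [ 0.02  -1.     0.01 ]
 [ 0.575  0.004 -0.818]] [ 2.103 -1.025  1.501 -1.329  2.6    2.45 ] 10.2 [ 1.3 -0.4  0.5] tilt 35.1 az 0.017
```

```bash
python3 -m creep '[[-0.4,-1.8,-3.8,0],[-0.4,-1.8,-3.8,0],[-0.4,-1.8,-3.8,0],[-0.4,-1.8,-3.8,0],[-0.4,-1.8,-3.8,0],[-0.4,-1.8,-3.8,0],[-0.4,-1.8,-3.8,0],[-0.4,-1.8,-3.8,0]]';python3 s.py
```

```text
time: 11.0
eef_pos: [40.5, -22.2, 863.2]
ee_rot: [0.001, 0.958, 0.018, 0.285]
contact_force: [0.6, -0.7, 0.6]
opening: 95.4
grip_force: 0.0
[ 40.5 -22.2 863.2] 
 [[ 0.837  0.035  0.546]
 [ 0.036 -0.999  0.009]
 [ 0.546  0.012 -0.838]] [ 0.661 -0.813  1.11  -0.461  2.31   1.788] 11.0 [ 0.6 -0.7  0.6] tilt 33.1 az 0.016
```

```bash
python3 -m creep '[[-1.6,-1.5,-3.2,0],[-1.6,-1.5,-3.2,0],[-1.6,-1.5,-3.2,0],[-1.6,-1.5,-3.2,0],[-1.6,-1.5,-3.2,0],[-0.5,0,-2.5,0],[-0.5,0,-2.5,0],[-0.5,0,-2.5,0]]';python3 s.py
```

```text
time: 11.8
eef_pos: [-138.9, 39.5, 970.1]
ee_rot: [-0.001, 0.954, 0.018, 0.3]
contact_force: [0.6, 0.2, 0.1]
opening: 95.2
grip_force: 0.0
[-138.9   39.5  970.1] 
 [[ 0.819  0.035  0.573]
 [ 0.034 -0.999  0.013]
 [ 0.573  0.009 -0.82 ]] [ 0.059 -0.599  0.45  -0.046  2.68   1.543] 11.8 [0.6 0.2 0.1] tilt 34.9 az 0.023
```

```bash
python3 -m creep '[[-0.6,-0.4,-2.7,0],[-0.6,-0.4,-2.7,0],[-0.6,-0.4,-2.7,0],[-0.6,-0.4,-2.7,0],[-0.6,-0.4,-2.7,0],[0.6,0,0.5,0],[1.6,0,1.2,0],[1.6,0,1.2,0]]';python3 s.py
```

```text
time: 12.6
eef_pos: [-133.3, 50.9, 974.7]
ee_rot: [-0.005, 0.939, 0.019, 0.344]
contact_force: [0.1, 0.3, 0.5]
opening: 95.0
grip_force: 0.0
[-133.3   50.9  974.7] 
 [[ 0.763  0.039  0.645]
 [ 0.032 -0.999  0.022]
 [ 0.645  0.004 -0.764]] [ 0.028 -0.643  0.494  0.007  2.589  1.566] 12.6 [0.1 0.3 0.5] tilt 40.2 az 0.034
```

```bash
python3 -m creep '[[2.3,0.05,3.15,0],[2.3,0.05,3.15,0],[2.3,0.05,3.15,0],[2.3,0.05,3.15,0],[2.3,0.05,3.15,0],[2.3,0.05,3.15,0],[2.3,0.05,3.15,0],[2.3,0.05,3.15,0]]';python3 s.py
```

```text
time: 13.4
eef_pos: [171.9, 58.2, 898.8]
ee_rot: [-0.004, 0.94, 0.018, 0.342]
contact_force: [-0.4, -0.4, -0.2]
opening: 95.0
grip_force: 0.0
[171.9  58.2 898.8] 
 [[ 0.765  0.037  0.642]
 [ 0.031 -0.999  0.02 ]
 [ 0.643  0.005 -0.766]] [ 0.095 -0.686  1.082 -0.046  2.048  1.592] 13.4 [-0.4 -0.4 -0.2] tilt 40.0 az 0.031
```

```bash
python3 -m creep '[[-1,1.2,3.4,0],[-1.2,1.5,4.1,0],[-1.2,1.5,4.1,0],[-1.2,1.5,4.1,0],[-1.2,1.5,4.1,0],[-1.2,1.5,4.1,0],[-1.2,1.5,4.1,0],[-1.2,1.5,4.1,0]]';python3 -m creep '[[-1.2,1.5,4.1,0],[-1.2,1.5,4.1,0],[-1.2,1.5,4.1,0],[-1.2,1.5,4.1,0],[-1.2,1.5,4.1,0],[-1.2,1.5,4.1,0],[-1.2,1.5,4.1,0],[-1,1.2,3,0]]'
cat >> s.py <<'E'
import sys
if len(sys.argv)>3:
    t=np.array(eval(' '.join(sys.argv[1:4]).replace(' ',',')));print('to',t,'rows cm',(R.T@(t-P)/10).round(2))
E
python3 s.py 485 -207 199
```

```text
time: 14.2
eef_pos: [264.5, -5.3, 673.0]
ee_rot: [0.005, 0.944, 0.014, 0.328]
contact_force: [0.4, -0.6, 0.1]
opening: 95.1
grip_force: 0.0
time: 15.0
eef_pos: [392.1, -122.5, 366.8]
ee_rot: [0.002, 0.945, 0.017, 0.326]
contact_force: [0.7, 0.6, -0.4]
opening: 94.9
grip_force: 0.0
[ 392.1 -122.5  366.8] 
 [[ 0.787  0.031  0.616]
 [ 0.035 -0.999  0.007]
 [ 0.616  0.016 -0.788]] [-0.75  -0.939  2.267  0.453  1.325  0.783] 15.0 [ 0.7  0.6 -0.4] tilt 38.0 az 0.011
to [ 485 -207  199] rows cm [-3.31  8.47 18.88]
```

```bash
python3 -m creep '[[-0.5,1.4,3.1,0],[-0.5,1.4,3.1,0],[-0.5,1.4,3.1,0],[-0.5,1.4,3.1,0],[-0.6,1.4,3.1,0],[-0.6,1.4,3.1,0],[0,0,0,0],[0,0,0,0]]'; python3 s.py 562 -205 107
python3 - <<'E'
from h import *
c=get_calibration('wrist');p,d=grab_frame('wrist');cv2.imwrite('pics/w1.png',p[...,::-1])
p,W=cloud('side');cv2.imwrite('pics/s1.png',cv2.resize(p[110:290,190:430],(800,600))[...,::-1])
E
```

```text
time: 15.8
eef_pos: [483.9, -205.8, 206.5]
ee_rot: [0.003, 0.945, 0.018, 0.326]
contact_force: [-0.3, 0.1, 0.5]
opening: 95.2
grip_force: 0.0
[ 483.9 -205.8  206.5] 
 [[ 0.786  0.032  0.617]
 [ 0.035 -0.999  0.006]
 [ 0.617  0.017 -0.787]] [-0.746 -0.517  2.316  0.567  0.908  0.532] 15.8 [-0.3  0.1  0.5] tilt 38.1 az 0.01
to [ 562 -205  107] rows cm [ 0.   -0.   12.65]
```

View pics/w1.png

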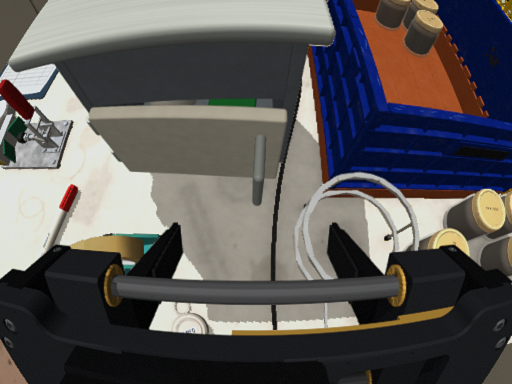

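```bash
python3 -m creep '[[0,0,1.5,0],[0,0,2.5,0],[0,0,2.5,0],[0,0,2.5,0],[0,0,2,0],[0,0,1.4,0],[0,0,0.2,0],[0,0,0,0]]';python3 -m creep '[[0,0,0,0],[0,0,0,0],[0,0,0,0],[0,0,0,0],[0,0,0,0],[0,0,0,0],[0,0,0,0],[0,0,0,0]]' -1 25; python3 s.py
```

```text
time: 16.7
eef_pos: [563.4, -206.2, 111.9]
ee_rot: [0.005, 0.944, 0.019, 0.329]
contact_force: [0.3, 0.7, 0.6]
opening: 94.9
grip_force: 0.0
time: 17.5
eef_pos: [562.9, -206.1, 110.2]
ee_rot: [0.004, 0.944, 0.018, 0.328]
contact_force: [-0.0, -0.5, 1.1]
opening: 36.1
grip_force: 0.0
[ 562.9 -206.1  110.2] 
 [[ 0.784  0.032  0.62 ]
 [ 0.038 -0.999  0.004]
 [ 0.619  0.02  -0.785]] [-0.621 -0.198  2.261  0.675  0.621  0.444] 17.5 [-0.  -0.5  1.1] tilt 38.3 az 0.006
```

```bash
python3 -m creep '[[0,0,0,0],[0,0,0,0],[0,0,0,0],[0,0,0,0],[-0.46,-0.25,-0.37,0],[-0.46,-0.25,-0.37,0],[-0.46,-0.25,-0.37,0],[-0.46,-0.25,-0.37,0]]'; python3 -m creep '[[-0.3,-0.27,-0.24,0],[-0.3,-0.27,-0.24,0],[-0.3,-0.27,-0.24,0],[-0.3,-0.27,-0.24,0],[-0.3,-0.27,-0.24,0],[-0.3,-0.27,-0.24,0],[0,0,0,0],[0,0,0,0]]';python3 s.py
```

```text
time: 18.3
eef_pos: [538.7, -197.0, 110.3]
ee_rot: [0.004, 0.944, 0.018, 0.328]
contact_force: [1.2, -1.4, -2.0]
opening: 9.4
grip_force: 25.1
time: 19.1
eef_pos: [515.0, -182.3, 110.2]
ee_rot: [0.006, 0.944, 0.018, 0.328]
contact_force: [-5.7, -6.7, 1.1]
opening: 9.6
grip_force: 25.1
[ 515.  -182.3  110.2] 
 [[ 0.784  0.031  0.62 ]
 [ 0.038 -0.999  0.001]
 [ 0.619  0.023 -0.785]] [-0.642 -0.348  2.377  0.654  0.658  0.456] 19.1 [-5.7 -6.7  1.1] tilt 38.3 az 0.002
```

```bash
python3 -m creep '[[-0.2,-0.22,-0.16,0],[-0.2,-0.22,-0.16,0],[-0.2,-0.22,-0.16,0],[0,0,0,0],[0,0,0,0],[0,0,0,0],[0,0,0,0],[0,0,0,0]]';python3 s.py
python3 - <<'E'
from h import *
p,W=cloud('side'); b=W[150:280,200:330].reshape(-1,3)
m=(b[:,2]>177)&(b[:,2]<190)&(b[:,0]>480)&(b[:,0]<612)&(b[:,1]<-40)&(b[:,1]>-230)
k=b[m]
for y in range(-50,-220,-15):
    q=k[abs(k[:,1]-y)<6]
    if len(q): print(y,len(q),np.percentile(q[:,0],[5,50,95]).round())
cv2.imwrite('pics/s2.png',cv2.resize(p[100:280,170:410],(800,600))[...,::-1])
E
```

```text
time: 19.9
eef_pos: [509.0, -180.8, 111.5]
ee_rot: [0.012, 0.944, 0.016, 0.331]
contact_force: [19.8, -23.6, -17.6]
opening: 9.8
grip_force: 24.8
[ 509.  -180.8  111.5] 
 [[ 0.781  0.022  0.624]
 [ 0.038 -0.999 -0.011]
 [ 0.623  0.032 -0.781]] [-0.642 -0.376  2.396  0.646  0.651  0.466] 19.9 [ 19.8 -23.6 -17.6] tilt 38.6 az -0.018
-50 32 [590. 594. 612.]
-65 26 [585. 588. 600.]
-80 29 [578. 583. 594.]
-95 27 [481. 576. 587.]
-110 22 [570. 572. 582.]
-125 20 [564. 568. 576.]
-140 20 [558. 561. 569.]
-155 21 [553. 557. 565.]
-170 21 [547. 553. 562.]
-185 22 [542. 546. 556.]
-200 20 [536. 540. 551.]
-215 6 [536. 538. 545.]
```

View pics/s2.png

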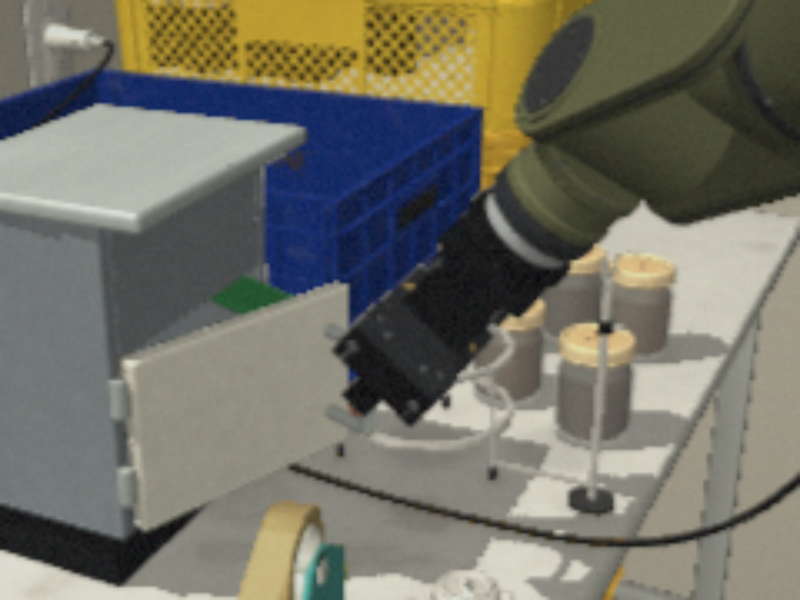

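```bash
python3 -m creep '[[0.15,0.2,0.12,0],[0,0,0,0],[0,0,0,0],[0,0,0,0],[0,0,0,0],[0,0,-1,0],[0,0,-3.5,0],[0,0,-4.5,0]]' 0;python3 s.py 517 -181 264
```

```text
time: 20.75
eef_pos: [452.4, -175.7, 178.9]
ee_rot: [0.002, 0.945, 0.019, 0.326]
contact_force: [0.6, -0.8, 2.1]
opening: 47.3
grip_force: 0.0
[ 452.4 -175.7  178.9] 
 [[ 0.787  0.034  0.616]
 [ 0.037 -0.999  0.008]
 [ 0.616  0.017 -0.787]] [-0.744 -0.631  2.429  0.566  0.91   0.532] 20.75 [ 0.6 -0.8  2.1] tilt 38.1 az 0.013
to [ 517 -181  264] rows cm [10.3   0.9  -2.72]
```

```bash
python3 -m creep '[[1,0.1,-1,0],[2.2,0.2,-0.8,0],[2.4,0.2,-0.5,0],[2.4,0.2,-0.4,0],[2.3,0.2,0,0],[0,0,0,0],[0,0,0,0],[0,0,0,0]]' -1 25;python3 s.py 598 -182 163
python3 - <<'E'
from h import *
p,d=grab_frame('wrist');c=get_calibration('wrist');cv2.imwrite('pics/w2.png',p[...,::-1])
f=192/np.tan(np.radians(c['vfov'])/2)
hsv=cv2.cvtColor(p,cv2.COLOR_RGB2HSV); m=cv2.inRange(hsv,(45,120,50),(75,255,255))>0; m[260:]=0; m[:,:150]=0
v,u=np.nonzero(m&(d>0)); dx,dy=u-c['cx'],v-c['cy'];r=np.hypot(dx,dy);th=r/f
k=np.tan(th)/np.maximum(r,1e-6); D=d[v,u]; X=np.stack([dx*k*D,dy*k*D,D],1); W=(X-np.array(c['t']))@np.array(c['R'])
print(len(u),u.min(),u.max(),v.min(),v.max(),np.median(W,0).round(),np.percentile(W,[3,97],axis=0).round())
E
```

```text
time: 21.55
eef_pos: [517.3, -182.0, 263.8]
ee_rot: [0.004, 0.945, 0.018, 0.327]
contact_force: [-0.5, -0.5, -0.4]
opening: 0.5
grip_force: 0.0
[ 517.3 -182.   263.8] 
 [[ 0.786  0.032  0.618]
 [ 0.037 -0.999  0.005]
 [ 0.618  0.019 -0.786]] [-0.639 -0.513  2.218  0.481  0.936  0.703] 21.55 [-0.5 -0.5 -0.4] tilt 38.2 az 0.008
to [ 598 -182  163] rows cm [ 0.12  0.07 12.91]
2133 227 287 161 214 [ 591. -184.  177.] [[ 565. -208.  176.]
 [ 616. -161.  178.]]
```

View pics/w2.png

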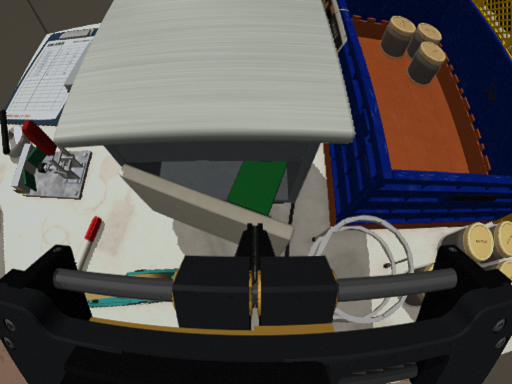

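```bash
python3 -m creep '[[0,0,2,0],[0,0,2.5,0],[0,0,2.5,0],[0,0,2,0],[0,0,1.5,0],[0,0,1,0],[0,0,0.9,0],[0,0,0.7,0]]';python3 s.py 598 -182 161
```

```text
time: 22.4
eef_pos: [602.7, -184.7, 169.3]
ee_rot: [0.007, 0.943, 0.017, 0.333]
contact_force: [-1.0, -1.8, 15.5]
opening: 0.2
grip_force: 7.2
[ 602.7 -184.7  169.3] 
 [[ 0.777  0.028  0.629]
 [ 0.038 -0.999 -0.002]
 [ 0.628  0.026 -0.778]] [-0.531 -0.219  2.173  0.548  0.653  0.654] 22.4 [-1.  -1.8 15.5] tilt 38.9 az -0.004
to [ 598 -182  161] rows cm [-0.88 -0.31  0.35]
```

```bash
python3 -m creep '[[-0.4,-0.1,-0.1,0],[-0.5,-0.1,0.2,0],[-0.4,0,0.3,0],[-0.1,0,0.2,0],[0,0,0,0],[0,0,0,0],[0,0,0,0],[0,0,0,0]]';python3 s.py 598 -182 161
```

```text
time: 23.2
eef_pos: [598.4, -185.2, 162.3]
ee_rot: [0.01, 0.941, 0.017, 0.338]
contact_force: [-0.0, -1.0, 22.4]
opening: 0.6
grip_force: 11.9
[ 598.4 -185.2  162.3] 
 [[ 0.771  0.025  0.636]
 [ 0.039 -0.999 -0.007]
 [ 0.635  0.03  -0.772]] [-0.537 -0.224  2.193  0.57   0.634  0.626] 23.2 [-0.  -1.  22.4] tilt 39.5 az -0.011
to [ 598 -182  161] rows cm [-0.1  -0.32  0.07]
```

Run:
```python
from h import *
p,W=cloud('side');cv2.imwrite('pics/s3.png',cv2.resize(p[130:250,180:340],(800,600),interpolation=cv2.INTER_CUBIC)[...,::-1])
```

```text
(no output)
```

View pics/s3.png

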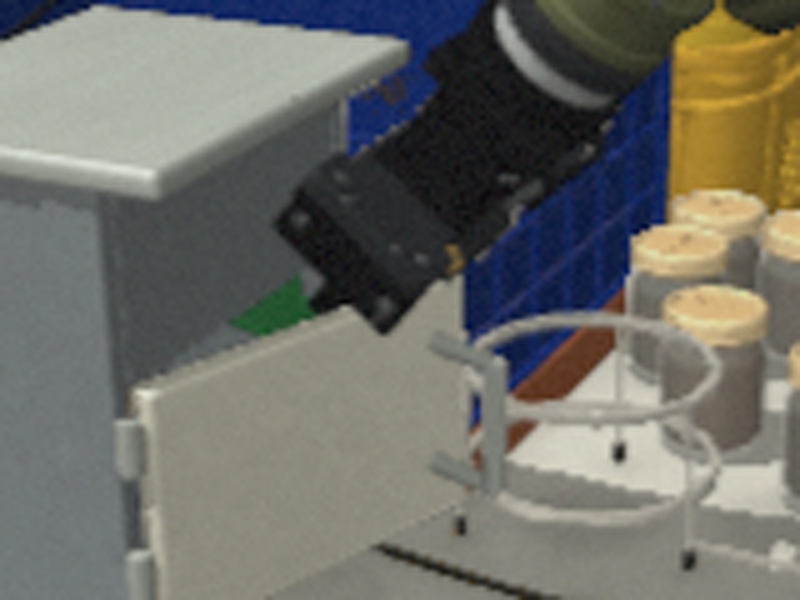

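```bash
python3 -m creep '[[-0.1,-0.4,-0.6,0],[-0.45,-0.15,-0.38,0],[-0.45,-0.15,-0.38,0],[-0.45,-0.15,-0.38,0],[-0.45,-0.2,-0.38,0],[-0.45,-0.2,-0.38,0],[0,0,0,0],[0,0,0,0]]';python3 s.py 557 -170 166
```

```text
time: 24.05
eef_pos: [561.2, -171.4, 162.0]
ee_rot: [0.007, 0.942, 0.018, 0.334]
contact_force: [-0.5, 0.5, 14.2]
opening: -0.0
grip_force: 7.4
[ 561.2 -171.4  162. ] 
 [[ 0.776  0.028  0.63 ]
 [ 0.038 -0.999 -0.002]
 [ 0.629  0.025 -0.777]] [-0.555 -0.326  2.27   0.559  0.672  0.629] 24.05 [-0.5  0.5 14.2] tilt 39.0 az -0.003
to [ 557 -170  166] rows cm [-0.07 -0.14 -0.57]
```

```bash
python3 -m creep '[[-0.46,-0.33,-0.42,0],[-0.46,-0.33,-0.42,0],[-0.46,-0.33,-0.42,0],[-0.46,-0.33,-0.42,0],[0,0,0,0],[0,0,0,0],[0,0,0,0],[0,0,0,0]]';cat > door.py <<'E'
from h import *
p,W=cloud('side'); b=W[130:300,200:330].reshape(-1,3)
b=b[(b[:,2]>64)&(b[:,2]<182)&(b[:,0]>420)&(b[:,0]<608)&(b[:,1]<-30)&(b[:,1]>-230)]
rel=b[:,:2]-[611.5,-38]; best=[]
for be in np.arange(0,1.6,.01):
    n=-rel[:,0]*np.cos(be)+rel[:,1]*np.sin(be); a=-rel[:,0]*np.sin(be)-rel[:,1]*np.cos(be)
    best.append((((abs(n-16)<3)&(a>20)&(a<190)).sum(),be.round(2)))
print('beta',sorted(best)[-3:])
E
python3 door.py; python3 s.py 515 -142 166
```

```text
time: 24.85
eef_pos: [535.4, -157.8, 162.1]
ee_rot: [0.006, 0.943, 0.018, 0.333]
contact_force: [2.8, 2.9, 11.9]
opening: 0.3
grip_force: 6.0
beta [(np.int64(2809), np.float64(0.76)), (np.int64(3084), np.float64(0.78)), (np.int64(3121), np.float64(0.77))]
[ 535.4 -157.8  162.1] 
 [[ 0.778  0.029  0.628]
 [ 0.037 -0.999  0.001]
 [ 0.628  0.023 -0.778]] [-0.561 -0.409  2.328  0.547  0.7    0.643] 24.9 [ 1.3  3.8 12.3] tilt 38.9 az 0.001
to [ 515 -142  166] rows cm [-1.28 -1.63 -1.59]
```

```bash
python3 -m creep '[[-0.45,-0.5,-0.42,0],[-0.45,-0.5,-0.42,0],[-0.45,-0.52,-0.42,0],[-0.45,-0.52,-0.42,0],[-0.36,-0.7,-0.31,0],[-0.36,-0.7,-0.31,0],[-0.36,-0.7,-0.31,0],[-0.36,-0.7,-0.31,0]]';python3 door.py; python3 s.py 490 -106 166
```

```text
time: 25.7
eef_pos: [489.4, -110.6, 162.4]
ee_rot: [0.006, 0.943, 0.017, 0.332]
contact_force: [4.1, 0.9, 7.2]
opening: 0.6
grip_force: 3.5
beta [(np.int64(3058), np.float64(1.21)), (np.int64(3241), np.float64(1.23)), (np.int64(3335), np.float64(1.22))]
[ 489.  -109.8  162.3] 
 [[ 0.779  0.03   0.627]
 [ 0.037 -0.999  0.001]
 [ 0.626  0.022 -0.779]] [-0.511 -0.609  2.45   0.47   0.747  0.764] 25.75 [1.7 2.1 9. ] tilt 38.8 az 0.002
to [ 490 -106  166] rows cm [ 0.33 -0.36 -0.23]
```

Run:
```python
from h import *
p,W=cloud('side');np.save('side2.npy',W);cv2.imwrite('pics/s4.png',cv2.resize(p[150:340,170:420],(800,600),interpolation=cv2.INTER_CUBIC)[...,::-1])
b=W[250:325,215:290].reshape(-1,3); b=b[(b[:,2]>58)&(b[:,0]<515)&(b[:,1]>-100)]
rel=b[:,:2]-[611.5,-38]; be=1.22
n=-rel[:,0]*np.cos(be)+rel[:,1]*np.sin(be); a=-rel[:,0]*np.sin(be)-rel[:,1]*np.cos(be)
k=(n>22)&(a<200); print('clear', np.percentile(n[k]-16,[0,1,5]), b[k][np.argsort(n[k])[:5]].round())
```

```text
clear [ 6.82776992  8.59189024 18.31092397] [[443. -75.  94.]
 [497. -55.  99.]
 [481. -61.  81.]
 [481. -61.  93.]
 [445. -74.  94.]]
```

View pics/s4.png

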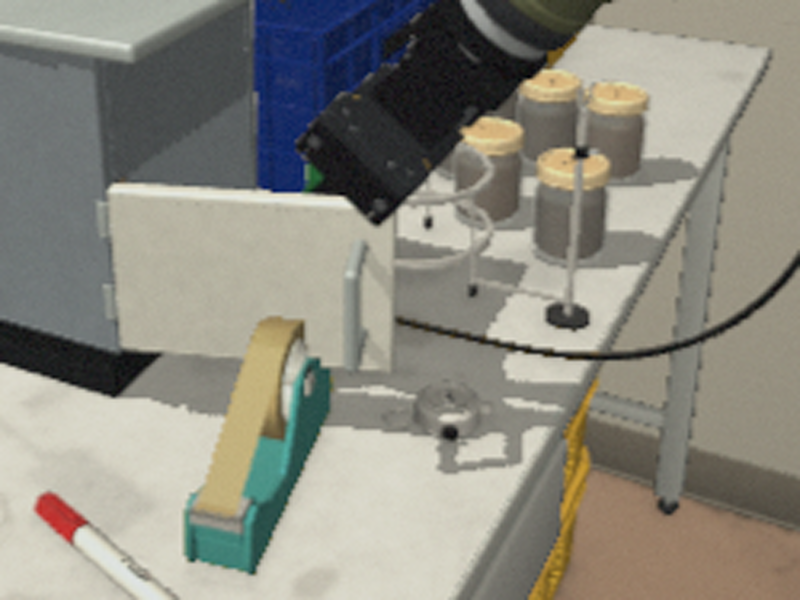

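```bash
python3 -m creep '[[0,0.6,0,0],[0.6,0.3,-0.8,0],[1.2,0.1,-1.55,0],[1.2,0.1,-1.55,0],[1.2,0.1,-1.55,0],[1.2,0.1,-1.55,0],[0.6,0.1,-3,0],[0,0,-3,0]]'; python3 -m creep '[[0,0,-3,0],[0,0,-3,0],[0,0,-3,0],[0,0,-1,0],[0,0,0,0],[0,0,0,0],[0,0,0,0],[0,0,0,0]]'; python3 door.py; python3 s.py
python3 - <<'E'
from h import *
p,d=grab_frame('wrist');cv2.imwrite('pics/w3.png',p[...,::-1])
E
```

```text
time: 26.6
eef_pos: [453.1, -121.6, 297.2]
ee_rot: [0.004, 0.945, 0.018, 0.327]
contact_force: [0.3, 0.7, 0.1]
opening: 0.6
grip_force: 0.0
time: 27.4
eef_pos: [392.5, -121.9, 373.9]
ee_rot: [0.003, 0.945, 0.018, 0.327]
contact_force: [0.2, 0.2, -0.3]
opening: 0.8
grip_force: 0.0
beta [(np.int64(3163), np.float64(1.2)), (np.int64(3263), np.float64(1.18)), (np.int64(3396), np.float64(1.19))]
[ 392.5 -121.9  374.2] 
 [[ 0.785  0.033  0.618]
 [ 0.037 -0.999  0.006]
 [ 0.618  0.018 -0.786]] [-0.748 -0.938  2.255  0.453  1.331  0.787] 27.45 [-0.6 -0.1  0.2] tilt 38.2 az 0.009
```

View pics/w3.png

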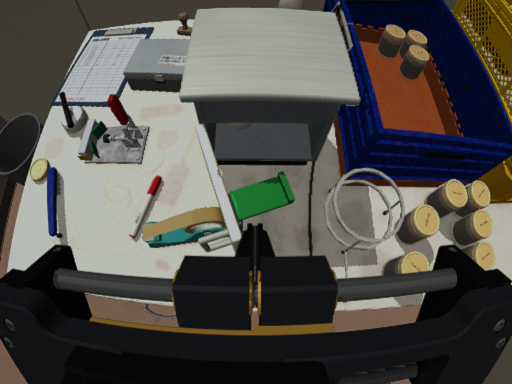

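```bash
python3 -c "
from plant import ticket;print(ticket.job_done())"
```

```text
the job is handed in; nothing more can be done
None
```

The cabinet door is open to about 1.2 rad: I drew it to the catch, pressed the catch and held it down while pulling past, then let go and handed in at about 27 s of the 43 s. I stopped there because a tape dispenser on the table stood about 7 mm from the door. The jars look undisturbed in the last picture, and I did not check the things inside separately.

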